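# Close up the tapping jig on a hex nipple

### The job

Get the tapping jig ready for hand tapping: with the fingertips push the hex nipple that stands in the jig's nest fully home against the end stop, then push the upright leaf over until it lies flat on top, and then swing the latch all the way across the leaf's tongue. Only push - lift or pick up nothing, and leave the other parts and tools on the bench where they are.

Things in the scene. Friction and masses are not known exactly. Their poses are not given: they have to be found in the camera images.
- jig: Steel tapping jig bolted to the bench; it never moves. Origin on the bench under the nest's home position; +x along the nest to its end stop (roughly away from the robot), +y to the hinge side, z up. Numbers below in mm in this frame. Base plate x -72..64, y -85..75, top z 12. Hinge posts 18 thick at y 60, x -25..25, to z 66. Rest block under the closed leaf at x 4, y -50, top z 52.
- nest_stop (a point): Middle of the end stop's face at floor level: jig x 12, y 0, z 12. The nest is a channel on the plate along jig x, 26.4 wide, its middle at y 0, between two rails 12 wide, 9 high (top z 21), x -52..26, open at the robot's end; the stop block is as high as the rails.
- nipple: Hex nipple in the nest, 50 to 100 g, loose: threaded foot 24 dia, 13 high; hex 27 over flats, 31 over corners, 13 to 22 above the underside; tube 20 dia above; 37 tall. Origin: centre of its underside (jig z 12), z up. Slides in the channel with 1 mm play each side. Home: foot against the stop, origin at jig x 0; it starts at jig x -34..-14. Two more such nipples stand beside the jig.
- leaf (a joint): Hinge of the leaf, rad: 0 = closed, flat and level; starts at 1.75..1.95, standing up and leaning outwards (to jig +y). Stops at 0 and 2.2, stays where left (0.32 N m). Closed: plate x -28..28, y 52..-52, z 52..62, tongue x -11..11 on to y -82, guide bush 30 dia and 10 proud at x 0, y 0.
- leaf_hinge (a point): On the leaf's hinge line, middle of the leaf: jig x 0, y 60, z 57; the hinge line is parallel to jig x. Under the leaf's near edge hangs a keeper (leaf closed: x -26..-18, y -9..9, down to z 27) that drops in behind the nipple's hex with 3 mm to spare: the leaf closes only if the nipple is home, and not over a latch already swung in.
- leaf_tongue (a point): Point on the outer face (the top one when closed) of the leaf's tongue, on its middle line, 136 mm from the hinge line, 6 mm from the tongue's end, 5 mm off the mid-plane of the 10 mm thick leaf, which passes through the hinge line.
- latch (a joint): Swing latch about a vertical pin, rad: 0 = closed, arm pointing to jig +x across the tongue; starts at 1.25..1.7 = swung out, arm pointing about to jig -y. Closes anticlockwise seen from above. Stops at 0 and 1.9, stays where left (0.12 N m). Arm 54 long from the pin, 14 wide, z 64..71: 2 mm above the closed leaf.
- latch_pivot (a point): On the latch's pivot axis at the arm's underside: jig x -38, y -70, z 64, on top of a post 18 thick; a screw head on it reaches z 77.
- latch_pin (a point): Top centre of the finger knob that stands on the latch arm 46 mm from the pivot: 10 dia stem, 16 dia black top part (jig z 84..96), top at z 96.
- nipple_2: Bystander: loose hex nipple standing on the bench left of the jig; origin at its underside centre.
- nipple_3: Bystander: another loose hex nipple there; origin at its underside centre.
- tap_wrench: Bystander: T-handled tap wrench lying on the bench left of the jig, 110 x 124 x 25 mm; origin at its underside centre.
- plug_gauge: Bystander: thread plug gauge lying on the bench behind the jig's hinge side, 102 long, 18 dia; origin at its underside centre.
- valve_a: Bystander: small valve casting standing behind the jig, 38 x 46 x 86 mm; origin at its underside centre.
- valve_b: Bystander: a second such casting.
- valve_c: Bystander: a third such casting.
There are look-alikes about, which are no part of the job. Leave any brown or orange look-alike of the nipple alone.

How it is judged:
On the way, in this order (a step that is already met when the one before it is completed fails the run):
1. the nipple stands home against the end stop while the leaf is still open (x of nipple in the frame of jig above -0.002 m and value of joint leaf above 1 rad), for 0.2 s.
2. the leaf lies flat while the latch is still swung out (value of joint leaf below 0.03 rad and value of joint latch above 0.8 rad), for 0.2 s.
3. the latch is swung across the tongue (value of joint latch below 0.12 rad), for 0.2 s.
At the end, for the whole second after the job is handed in: The nipple stands upright in the nest within 3 mm of the end stop, the leaf lies flat (hinge under 0.03 rad) and the latch lies across its tongue (under 0.12 rad), everything at rest (x of nipple in the frame of jig above -0.003 m and z of nipple in the frame of jig below 0.015 m and angle between nipple's own z axis and vertical below 0.1 rad and value of joint leaf below 0.03 rad and value of joint latch below 0.12 rad and linear speed of nipple below 0.01 m/s); the robot touches nothing.
It fails at once if the nipple is lifted or tipped instead of pushed (z of nipple in the frame of jig above 0.02 m or angle between nipple's own z axis and vertical above 0.5 rad).
It fails at once if another part or tool on the bench is shifted by more than 20 mm (distance of any of nipple_2, nipple_3, tap_wrench, plug_gauge, valve_a, valve_b, valve_c from where it was at the start of the episode above 0.02 m).
It also fails if it takes over 66 s, if anything falls off the work surface, if the arm or the gripper's body presses on something with over 40 N, if the wrist force passes 120 N, or if a joint passes its speed limit or range.

### The arm

A 7-joint arm with a two-finger parallel gripper is mounted at the origin on a cart in front of the work surface, level with it; the furniture and walls round the work are solid. World frame = base frame: x ahead of the robot, y to its left, z up, the work surface at z = 0. Lengths are in m, angles in rad, forces in N, time in s.
With the tool pointing down it reaches from about 0.4 to 0.85 m from the base axis. Payload 10.4 kg.
Tool frame: the origin (TCP) lies at the very end of the fingers, on their centre line; the grasp point (between the pads) lies 19 mm behind it; z points along the fingers, y is the direction in which the jaws open and shut (so a half turn about z gives the same grasp; the last joint's range is limited). The gripper opens to 87 mm and grips with 3 to 60 N. Pads are 19 mm wide; open, the fingers measure 117 mm over their backs; the gripper's body (75 mm by 190 mm) begins 51 mm behind the grasp point.
Start: joints at [-1.365, 0.332, -0.065, 1.46, 0.022, 1.35, -0.088], TCP at [0.142, 0.609, 0.223] pointing down, gripper open.
Joint ranges: [-2.6, 2.6], [-0.5, 2.12], [-1.47, 1.34], [0.16, 2.42], [-1.27, 4.41], [0.06, 2.06], [-2.6, 2.6]. Speed limits (rad/s): [2.22, 2.22, 2.79, 2.79, 3.14, 3.14, 3.14].

### API

Orientations are given as a unit quaternion [x, y, z, w].
In Python, from bench import read_state, camera, close_job, recognise, masks_of gives the robot as it stands.
- The arm moves only by the tool play_rows, never from a script. Its argument "moves" is a list of rows, each a list of 3 entries, a list of its own where there are three numbers: the shift along the tool's x, y, z in cm, then the turn, a rotation vector about the tool's x, y, z in rad, then the finger opening in cm, from 0 to 8.7. In form: [[[dx, dy, dz], [ax, ay, az], jaw], ...]. A call has 1 to 8 rows; each row is the pose to reach, as a shift and turn from the pose commanded when the call began, along the tool's axes at that moment; what a row does not reach only later rows make up. A row lasts 1/8 s, in which the tool goes at most 62.5 mm and 10.7 degrees, less where a joint would pass 70% of its speed; a pose out of reach is approached as far as the arm can. A call with a gripper value outside its range is refused whole. The fingers move at their own pace and stop on an object; "grip_force" is the grip in N (left out, the last holds). Time passes only in rows, so rows that repeat a pose let the fingers close. It gives the time, the measured TCP pose, the force and the opening at its end, in the units of the state.
- read_state(): the state, without advancing time (a new reading comes with each control period).
- camera(name): name is "side" or "top" or "wrist"; returns a dict with "frame" (384x512x3 uint8, red, green, blue), "intrinsics" (3x3 intrinsics, pixels), "camera_from_world" (4x4, takes a point from world to camera coordinates). Camera axes: x right, y down, z forward; pixel columns grow to the right and rows downward; lengths in m; the calibration is good to about 2 mm. A picture is of the moment at which its call begins. There is no depth.
- close_job(): hands the job in, once; it reports no verdict.
Trained networks look in a picture, given as the dict that the camera call returned (one of the last four; its "shot" number tells which), for a name from the list of things; names that differ only in an ending like _2 or _b are one class to them, and where a whole thing is asked for, a point or a joint stands for the part that bears it (a point fixed in the world has none). Each returns a list of dicts, best first, with "conf" (0 to 1); they miss things now and then, are a little off and sometimes report something else, mostly with a low value. They report only what shows in the picture. A call takes as long as a camera call. They do not tell look-alikes from the thing itself.
- recognise(picture, query): "at" ([column, row] in pixels, amid what is visible of it).
- masks_of(picture, query): "region" (384x512 bool, what is visible of it) and "at" ([column, row] in pixels, amid what is visible of it).
The state is a dict: "time": time; "joint_positions": joint angles; "joint_vel": joint speeds; "joint_torque": joint torques, N m; "ee_pos": TCP position; "eef_rot": TCP orientation; "ft_force": force on the tool from outside, world axes, zero at the start; "torque": the same for the moment, N m; "width": finger opening in m.
Only numpy, scipy, OpenCV 4.12 (cv2) and the standard library are available. Lean on these libraries where they do the work, as an engineer would, in place of code of your own. Each camera call takes 0.05 s, during which the arm holds its last target.

## Working session

There is one attempt and no reset: what is moved stays moved. The work goes in short steps, Python scripts to look and compute and a tool call to move; the robot and the scene stay as the last step left them, time stands still between calls to the robot, and variables do not carry over. Pictures are saved under pics/ and viewed, and the job is handed in when it is done.

Besides the shell and the picture viewer there is one more tool, called after ">>>" as name(argument=value, ...) on one line, values as JSON. play_rows: Moves the arm, as the interface text tells. Its arguments: {"type":"object","properties":{"moves":{"type":"array","items":{"type":"array"}},"grip_force":{"type":"number"}},"required":["moves"]}

```bash
mkdir -p pics; cat > h.py <<'E'
import numpy as np,cv2
from bench import *
def shot(n,fn,scale=1.5):
    p=camera(n); cv2.imwrite('pics/'+fn,cv2.resize(p['frame'][:,:,::-1],None,fx=scale,fy=scale,interpolation=cv2.INTER_CUBIC)); return p
def proj(p,X):
    X=np.atleast_2d(X); T=np.array(p['camera_from_world']); c=(T[:3,:3]@X.T+T[:3,3:4]); u=np.array(p['intrinsics'])@c; return (u[:2]/u[2]).T
def onz(p,px,z):
    T=np.array(p['camera_from_world']);R=T[:3,:3];t=T[:3,3];o=-R.T@t
    d=R.T@np.linalg.inv(np.array(p['intrinsics']))@np.array([px[0],px[1],1.]); return o+d*(z-o[2])/d[2]
E
python3 - <<'E'
from h import *
import pickle
s=read_state();print(s)
P={}
for n in ['side','top','wrist']:
    p=shot(n,n+'0.png');P[n]=p
    T=np.array(p['camera_from_world']);print(n,-T[:3,:3].T@T[:3,3],T[2,:3])
    for q in ['nipple','leaf','leaf_tongue','latch','latch_pin','latch_pivot','jig','leaf_hinge','nest_stop']:
        try: print(q,[(np.round(r['at']).tolist(),round(r['conf'],2)) for r in recognise(p,q)])
        except Exception as e: print(q,e)
pickle.dump(P,open('P0.pkl','wb'))
E
```

```text
{'time': 0.0, 'joint_positions': array([-1.36458631,  0.33290431, -0.06471085,  1.46093601,  0.02158498,
        1.3499025 , -0.08846444]), 'joint_vel': array([-0.00021839,  0.00025881,  0.00149262, -0.00108652, -0.0018834 ,
       -0.00026096,  0.00045772]), 'joint_torque': array([-7.19592254e-05, -6.23272991e+01,  2.42197764e-02, -3.89884257e+01,
       -6.14854437e-02,  4.01653675e-02,  1.59179040e-04]), 'ee_pos': array([0.14166803, 0.60833327, 0.22173624]), 'eef_rot': array([ 1.14124089e-01,  9.93466236e-01, -7.25267280e-04, -5.88536235e-05]), 'ft_force': array([-0.52639613, -0.3617388 , -0.00759856]), 'torque': array([-0.00651763, -0.01095497, -0.00561674]), 'width': 0.08672076443118941}
side [0.30348654 0.71332785 0.58239481] [ 0.28443652 -0.82033548 -0.49613059]
nipple [([322.0, 241.0], 0.79), ([282.0, 243.0], 0.74), ([258.0, 215.0], 0.64), ([363.0, 248.0], 0.61), ([304.0, 199.0], 0.57), ([286.0, 222.0], 0.47)]
leaf [([275.0, 162.0], 0.76)]
leaf_tongue [([273.0, 160.0], 0.89)]
latch [([353.0, 180.0], 0.67), ([304.0, 196.0], 0.31)]
latch_pin [([353.0, 180.0], 0.54)]
latch_pivot [([297.0, 193.0], 0.85)]
jig [([298.0, 194.0], 0.81), ([274.0, 162.0], 0.71), ([355.0, 179.0], 0.64)]
leaf_hinge [([271.0, 165.0], 0.97)]
nest_stop [([298.0, 195.0], 0.79)]
top [ 0.4878301  -0.07901741  1.01761311] [ 7.69013531e-02 -2.08363236e-05 -9.97038706e-01]
nipple [([253.0, 279.0], 0.69), ([331.0, 257.0], 0.68), ([265.0, 211.0], 0.59), ([270.0, 187.0], 0.46)]
leaf [([301.0, 186.0], 0.94)]
leaf_tongue [([300.0, 181.0], 0.94)]
latch []
latch_pin [([330.0, 261.0], 0.71)]
latch_pivot [([312.0, 215.0], 0.96), ([281.0, 102.0], 0.69)]
jig [([317.0, 215.0], 0.56)]
leaf_hinge [([300.0, 184.0], 0.77)]
nest_stop [([315.0, 216.0], 0.67)]
wrist [0.06857622 0.62449832 0.38343162] [ 0.26314073 -0.06147843 -0.96279663]
nipple []
leaf []
leaf_tongue []
latch []
latch_pin []
latch_pivot []
jig []
leaf_hinge []
nest_stop []
```

View pics/side0.png

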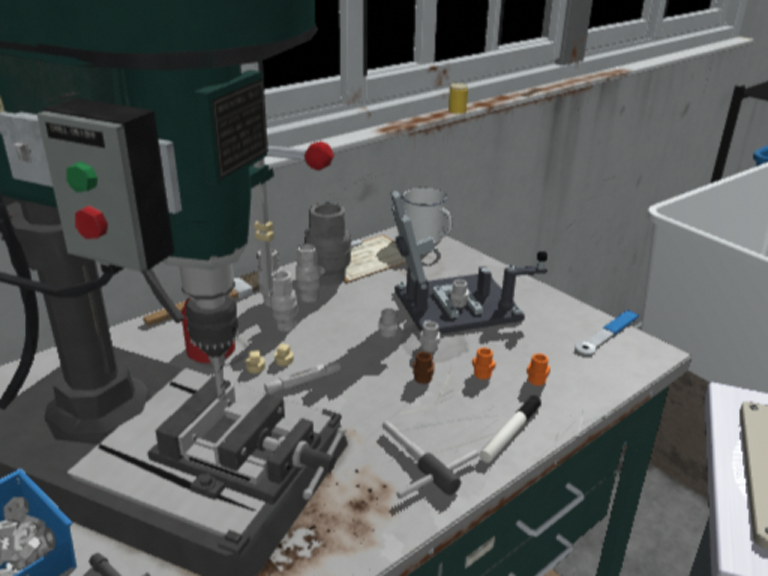

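View pics/top0.png

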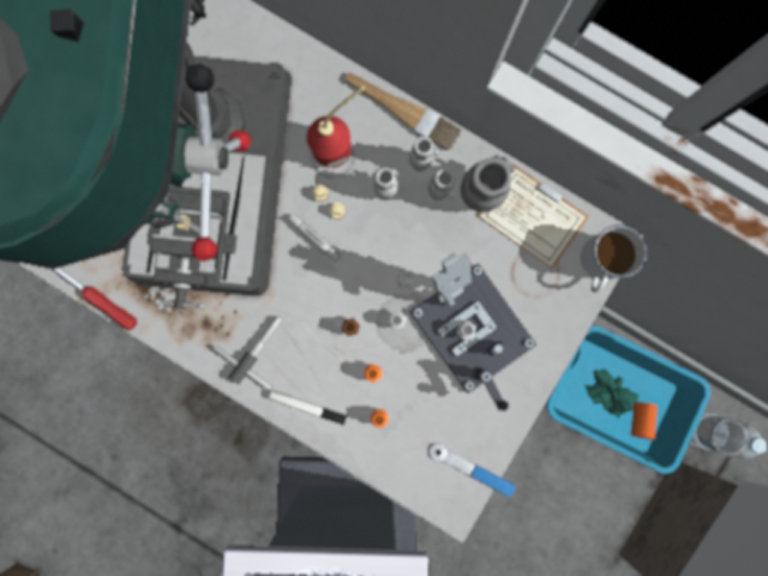

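```bash
python3 - <<'E'
import pickle,cv2
P=pickle.load(open('P0.pkl','rb'))
a=P['top']['frame'][130:300,210:410,::-1];cv2.imwrite('pics/t0c.png',cv2.resize(a,None,fx=3.9,fy=3.5,interpolation=cv2.INTER_CUBIC))
a=P['side']['frame'][100:280,220:420,::-1];cv2.imwrite('pics/s0c.png',cv2.resize(a,None,fx=4,fy=3.3,interpolation=cv2.INTER_CUBIC))
E
```

```text
(no output)
```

View pics/t0c.png

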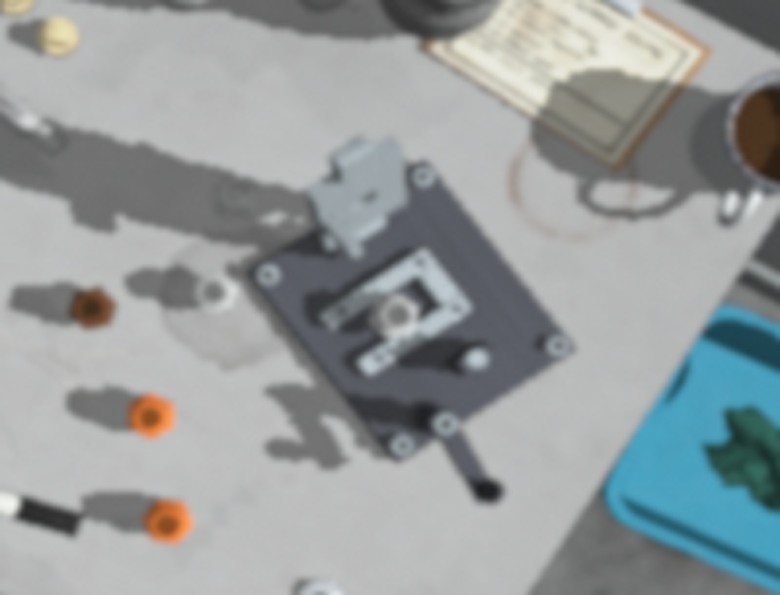

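View pics/s0c.png

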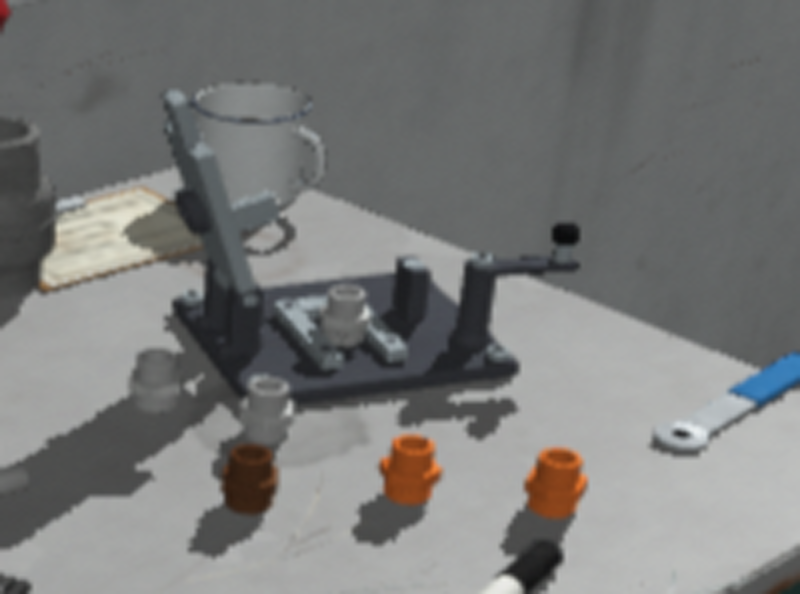

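```bash
cat > fit.py <<'E'
from h import *
import pickle
from scipy.optimize import least_squares
P=pickle.load(open('P0.pkl','rb'))
t=lambda x,y:(x/3.9+210,y/3.5+130)
s=lambda x,y:(x/4+220,y/3.3+100)
c={'A':(-72,75,12),'B':(64,75,12),'C':(64,-85,12),'D':(-72,-85,12)}
top={'A':t(250,272),'B':t(425,165),'C':t(577,348),'D':t(400,457)}
def J(q,pts):
    pts=np.atleast_2d(pts)/1000.;a=q[2];R=np.array([[np.cos(a),-np.sin(a),0],[np.sin(a),np.cos(a),0],[0,0,1]]);return pts@R.T+np.array([q[0],q[1],0])
if __name__=='__main__':
    for k in top: print(k,np.round(onz(P['top'],top[k],.012),4))
    f=lambda q:np.ravel([proj(P['top'],J(q,c[k]))[0]-top[k] for k in c])
    W=np.array([onz(P['top'],top[k],.012) for k in 'ABCD']);m=W.mean(0)
    a0=np.arctan2(*(W[1]-W[0])[1::-1])
    r=least_squares(f,[m[0],m[1],a0]);q=r.x;print(q,np.round(r.fun,1))
    np.save('q.npy',q)
    for n,tr in [('pivot',(-38,-70,77)),('rest',(4,-50,52)),('hinge',(0,60,57))]:
        w=J(q,tr)[0];print(n,np.round(w,4),proj(P['top'],w),proj(P['side'],w))
    p=P['side'];
    im=p['frame'][:,:,::-1].copy(); im=cv2.resize(im,None,fx=4,fy=4)
    for v in list(c.values())+[(-38,-70,77),(4,-50,52),(12,0,12),(0,60,57)]:
        u=proj(p,J(q,v))[0]*4;cv2.circle(im,tuple(int(i) for i in u),4,(0,0,255),-1)
    cv2.imwrite('pics/ov_s.png',im[400:1000,850:1650])
E
python3 fit.py
```

```text
A [ 0.5313 -0.125   0.012 ]
B [ 0.6075 -0.2305  0.012 ]
C [ 0.4855 -0.3249  0.012 ]
D [ 0.4093 -0.2186  0.012 ]
[ 0.51491786 -0.22495203 -0.92819965] [-1.1 -0.2  0.4 -2.4  0.9  0.1 -0.2  2.4]
pivot [ 0.4361 -0.2365  0.077 ] [[324.89961159 251.00142354]] [[340.34647068 176.85946065]]
rest [ 0.4773 -0.2581  0.052 ] [[332.8578992  232.37465094]] [[323.14943585 179.1596802 ]]
hinge [ 0.563 -0.189  0.057] [[303.46542355 193.81416533]] [[278.33446346 184.40642161]]
```

View pics/ov_s.png

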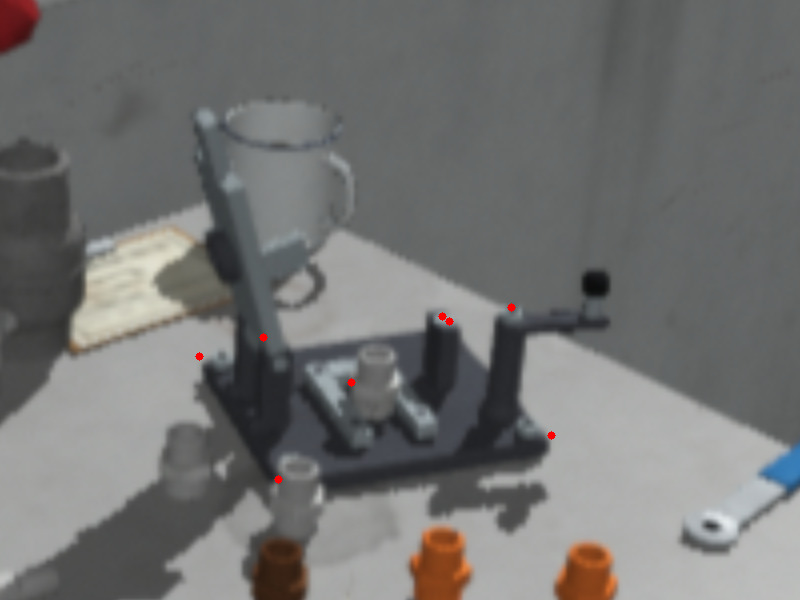

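```bash
python3 - <<'E'
from fit import *
q=np.load('q.npy')
for n,px in [('redball',(135,163)),('headcorner',(120,100)),('headbottom',(30,175)),('base corner',(177,193)),('mug',(413,168)),('valve',(296,121)),('valve',(257,121)),('valve',(282,101)),('bench corner',(308,360)),('press edge low',(80,195))]:
    print(n,[np.round(onz(P['top'],px,z)[:2],3) for z in (0.01,.1,.35)])
for h,px in [(.096,(503/1.5,405/1.5))]: print('knob',onz(P['top'],px,h))
# knob by two-view: side px
def tri(pt,ps):
    A=[]
    for p,u in((P['top'],pt),(P['side'],ps)):
        M=np.array(p['intrinsics'])@np.array(p['camera_from_world'])[:3]
        A+= [u[0]*M[2]-M[0],u[1]*M[2]-M[1]]
    return (lambda v:v[:3]/v[3])(np.linalg.svd(A)[2][-1])
a=q[2];R=np.array([[np.cos(a),-np.sin(a),0],[np.sin(a),np.cos(a),0],[0,0,1]])
def rep(n,w): print(n,np.round(w,4),'jig',np.round(R.T@(w-[q[0],q[1],0]),4))
rep('knob',tri(t(487,489),(850/4-0+0+595/4-0 ,(400+272)/4) if 0 else ((850+595)/4,(400+274)/4)))
rep('screw',tri(t(447,422),((850+511)/4,(400+311)/4)))
rep('rest',tri(t(476,355),((850+440)/4,(400+316)/4)))
rep('niptop',tri(t(398,312),((850+378)/4,(400+351)/4)))
rep('redball',tri((135,163),(318/1.5,155/1.5)))
print(onz(P['top'],t(398,312),.049))
E
```

```text
redball [array([0.629, 0.212]), array([0.617, 0.186]), array([0.582, 0.113])]
headcorner [array([0.783, 0.256]), array([0.756, 0.226]), array([0.683, 0.143])]
headbottom [array([0.593, 0.461]), array([0.584, 0.413]), array([0.558, 0.279])]
base corner [array([0.56 , 0.108]), array([0.554, 0.091]), array([0.536, 0.045])]
mug [array([ 0.636, -0.456]), array([ 0.623, -0.423]), array([ 0.586, -0.329])]
valve [array([ 0.743, -0.173]), array([ 0.72 , -0.164]), array([ 0.657, -0.141])]
valve [array([ 0.74 , -0.078]), array([ 0.718, -0.079]), array([ 0.655, -0.079])]
valve [array([ 0.791, -0.138]), array([ 0.764, -0.133]), array([ 0.689, -0.118])]
bench corner [array([ 0.18 , -0.212]), array([ 0.208, -0.2  ]), array([ 0.284, -0.167])]
press edge low [array([0.549, 0.339]), array([0.543, 0.302]), array([0.528, 0.198])]
knob [ 0.39712521 -0.25642639  0.096     ]
knob [ 0.3966 -0.2556  0.0959] jig [-0.0464 -0.1131  0.0959]
screw [ 0.4364 -0.2363  0.0748] jig [-0.038  -0.0696  0.0748]
rest [ 0.4789 -0.2561  0.0531] jig [ 0.0034 -0.0476  0.0531]
niptop [ 0.5043 -0.211   0.049 ] jig [-0.0175 -0.0002  0.049 ]
redball [0.5803 0.1144 0.3442] jig [-0.2325  0.2557  0.3442]
[ 0.5060519  -0.21066799  0.049     ]
```

```bash
cat > mv.py <<'E'
from fit import *
from scipy.spatial.transform import Rotation as Ro
q=np.load('q.npy'); a=q[2]
RJ=Ro.from_euler('z',a)
def W(x,y,z): return J(q,(x,y,z))[0]      # jig mm -> world m
def ori(az,tx=0,ty=0): # az: tool y azimuth (rad, world); then tilts about tool axes
    y=np.array([np.cos(az),np.sin(az),0]);z=np.array([0,0,-1.]);x=np.cross(y,z)
    return Ro.from_matrix(np.stack([x,y,z],1))*Ro.from_rotvec([0,ty,0])*Ro.from_rotvec([tx,0,0])
def cur(): s=read_state();return s,np.array(s['ee_pos']),Ro.from_quat(s['eef_rot'])
def rel(p,R,base=None):
    if base is None: s,p0,R0=cur()
    else: p0,R0=base
    return np.round(R0.inv().apply(p-p0)*100,2).tolist(),np.round((R0.inv()*R).as_rotvec(),3).tolist()
def tojig(p): return np.round(RJ.inv().apply(np.array(p)-[q[0],q[1],0])*1000,1)
def where():
    s,p,R=cur();print('t',round(s['time'],2),'jig',tojig(p),'rot(jig)',np.round((RJ*ori(0)).inv().__mul__(R).as_rotvec(),3),'F jig',np.round(RJ.inv().apply(s['ft_force']),1),'w',round(s['width'],4))
E
python3 - <<'E'
from mv import *
s,p0,R0=cur();where()
p1=np.array([.36,.28,.25]);R1=ori(np.deg2rad(12))
p2=np.array([.45,-.15,.25]);R2=ori(a)
print(rel(p1,R1));print(rel(p2,R2,(p1,R1)))
E
```

```text
t 1.5 jig [-891.   200.9  222.6] rot(jig) [-0.    0.   -2.27] F jig [ 0.  -0.   0.2] w 0.0866
([-28.71, -27.07, -2.74], [0.0, -0.0, 1.133])
([-43.93, -0.14, 0.0], [0.0, 0.0, 1.138])
```

>>> play_rows(moves=[[[-3.6, -3.4, -0.4], [0, 0, 0.14], 0], [[-7.2, -6.8, -0.7], [0, 0, 0.28], 0], [[-10.8, -10.2, -1], [0, 0, 0.42], 0], [[-14.4, -13.6, -1.4], [0, 0, 0.57], 0], [[-18, -17, -1.7], [0, 0, 0.71], 0], [[-21.6, -20.4, -2], [0, 0, 0.85], 0], [[-25.2, -23.8, -2.4], [0, 0, 0.99], 0], [[-28.7, -27.1, -2.7], [0, 0, 1.13], 0]])

```text
time: 2.5
ee_pos: [0.3606, 0.2782, 0.25]
eef_rot: [0.63, 0.776, 0.0, -0.0]
ft_force: [0.1, 0.8, -0.2]
width: 0.015
```

>>> play_rows(moves=[[[-5.5, 0, 0], [0, 0, 0.14], 0], [[-11, 0, 0], [0, 0, 0.28], 0], [[-16.5, 0, 0], [0, 0, 0.42], 0], [[-22, 0, 0], [0, 0, 0.57], 0], [[-27.5, 0, 0], [0, 0, 0.71], 0], [[-33, 0, 0], [0, 0, 0.85], 0], [[-38.5, 0, 0], [0, 0, 0.99], 0], [[-43.9, -0.1, 0], [0, 0, 1.14], 0]])

```text
time: 3.5
ee_pos: [0.4513, -0.1515, 0.2499]
eef_rot: [0.95, 0.314, 0.001, -0.0]
ft_force: [1.2, 0.7, 0.4]
width: 0.0001
```

```bash
python3 - <<'E'
from mv import *
where()
p=shot('wrist','w1.png')
s=shot('side','s1.png')
b=ori(a,ty=.25)
print(rel(W(-60,0,120),b),rel(W(-60,0,28),b))
import pickle
pickle.dump(p,open('w1.pkl','wb'))
im=cv2.imread('pics/w1.png')
for v in list(c.values())+[(-38,-70,77),(4,-50,52),(12,0,12),(0,60,57),(-17.5,0,49)]:
    u=proj(p,J(q,v))[0]*1.5;print(v,u/1.5);cv2.circle(im,tuple(int(i) for i in u),3,(0,0,255),-1)
cv2.imwrite('pics/w1o.png',im)
E
```

```text
t 3.5 jig [-96.9  -6.9 249.9] rot(jig) [-0.     0.001  0.004] F jig [0.2 1.4 0.4] w 0.0001
([1.0, 3.35, 13.01], [0.004, 0.25, -0.012]) ([1.0, 3.33, 22.21], [0.004, 0.25, -0.012])
(-72, 75, 12) [278.31084282 102.55111181]
(64, 75, 12) [384.61432643 102.08554412]
(64, -85, 12) [372.37910064 219.61378665]
(-72, -85, 12) [276.86151546 220.01025056]
(-38, -70, 77) [308.4185425  227.31252276]
(4, -50, 52) [339.15880229 204.93530286]
(12, 0, 12) [339.94544655 160.48026906]
(0, 60, 57) [343.30063652 114.93585844]
(-17.5, 0, 49) [323.77595166 165.45043549]
```

View pics/w1o.png

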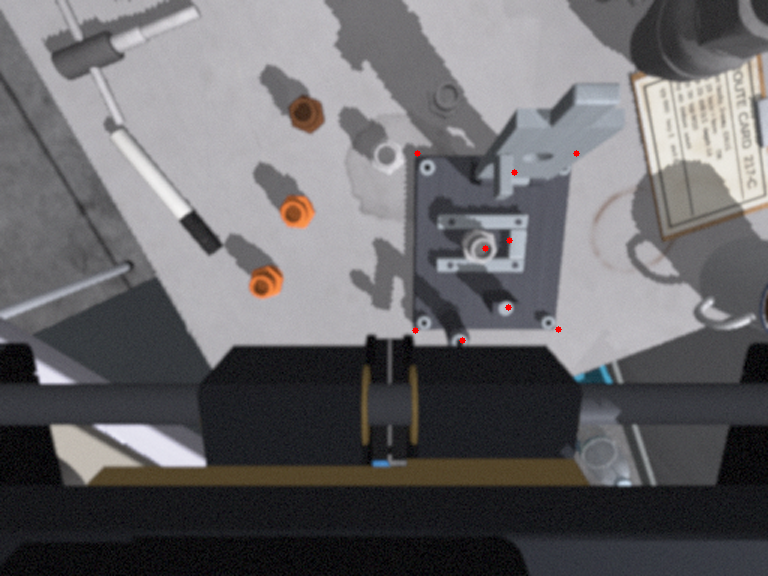

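View pics/s1.png

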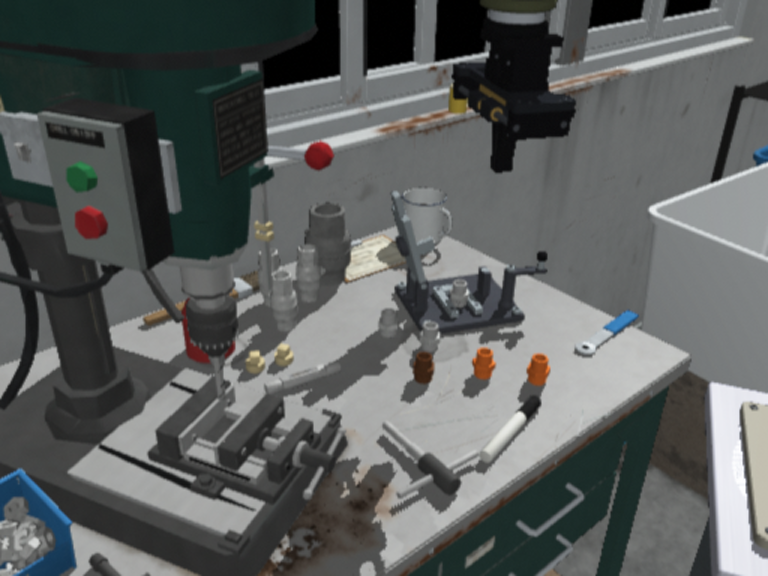

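>>> play_rows(moves=[[[0.2, 0.6, 4], [0, 0.04, 0], 0], [[0.4, 1.2, 8], [0, 0.1, 0], 0], [[0.6, 2, 12], [0, 0.17, 0], 0], [[0.8, 2.8, 16], [0, 0.25, 0], 0], [[1, 3.3, 19], [0, 0.25, 0], 0], [[1, 3.3, 21], [0, 0.25, 0], 0], [[1, 3.3, 22.2], [0, 0.25, 0], 0], [[1, 3.3, 22.2], [0, 0.25, 0], 0]])

```text
time: 4.6
ee_pos: [0.4787, -0.1697, 0.0272]
eef_rot: [0.941, 0.314, 0.118, -0.04]
ft_force: [-0.0, -0.4, -0.0]
width: 0.0003
```

```bash
python3 - <<'E'
from mv import *
where()
p=shot('wrist','w2.png')
s=camera('side'); cv2.imwrite('pics/s2.png',cv2.resize(s['frame'][100:280,220:420,::-1],None,fx=4,fy=3.3,interpolation=cv2.INTER_CUBIC))
print(rel(W(-30,0,27),ori(a,ty=.25)))
E
```

```text
t 4.6 jig [-65.9   4.1  27.2] rot(jig) [ 0.001  0.249 -0.001] F jig [ 0.3 -0.3 -0. ] w 0.0003
([-0.47, 3.52, 0.01], [0.0, -0.001, 0.001])
```

View pics/w2.png

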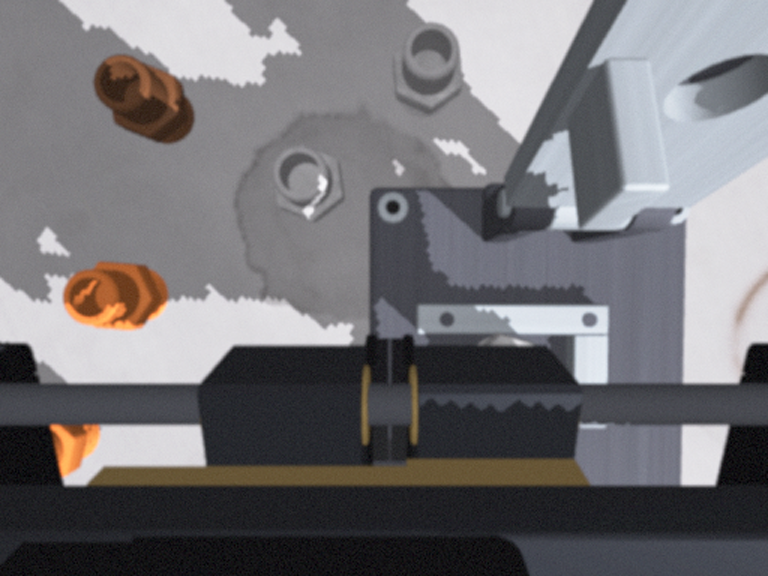

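View pics/s2.png

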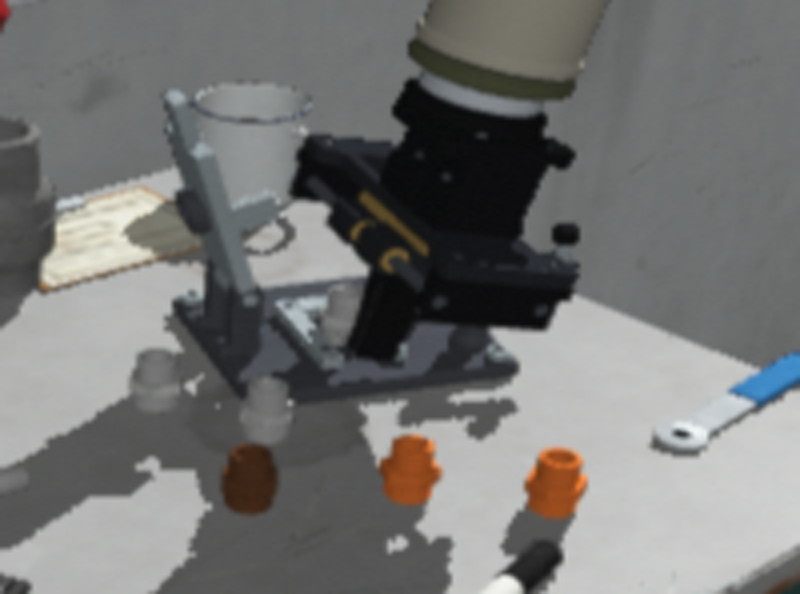

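```bash
python3 - <<'E'
from mv import *
where()
print(rel(W(-50,0,27),ori(a,ty=.25)),rel(W(-30,0,27),ori(a,ty=.25)))
E
```

```text
t 4.7 jig [-65.2   4.5  28.2] rot(jig) [-0.     0.251 -0.001] F jig [-0.8 -0.1  0.4] w 0.0006
([-0.47, 1.52, 0.01], [0.0, -0.001, 0.001]) ([-0.47, 3.52, 0.01], [0.0, -0.001, 0.001])
```

>>> play_rows(moves=[[[-0.4, 0.8, 0], [0, 0, 0], 0], [[-0.4, 1.6, 0], [0, 0, 0], 0], [[-0.4, 2.0, 0], [0, 0, 0], 0], [[-0.4, 2.4, 0], [0, 0, 0], 0], [[-0.4, 2.8, 0], [0, 0, 0], 0], [[-0.4, 3.0, 0], [0, 0, 0], 0], [[-0.4, 3.1, 0], [0, 0, 0], 0]])

```text
time: 5.58
ee_pos: [0.4945, -0.1973, 0.0265]
eef_rot: [0.941, 0.313, 0.118, -0.039]
ft_force: [0.3, -0.0, 0.7]
width: 0.0005
```

```bash
python3 - <<'E'
from mv import *
where()
s=camera('side'); cv2.imwrite('pics/s3.png',cv2.resize(s['frame'][100:280,220:420,::-1],None,fx=4,fy=3.3,interpolation=cv2.INTER_CUBIC))
s=camera('top'); cv2.imwrite('pics/t3.png',cv2.resize(s['frame'][130:300,210:410,::-1],None,fx=3.9,fy=3.5,interpolation=cv2.INTER_CUBIC))
where()
E
```

```text
t 5.58 jig [-34.4   0.2  26.5] rot(jig) [ 0.    0.25 -0.  ] F jig [0.2 0.2 0.7] w 0.0005
t 5.67 jig [-34.4   0.3  26.5] rot(jig) [ 0.    0.25 -0.  ] F jig [-0.1  0.2 -0.1] w 0.0007
```

View pics/s3.png

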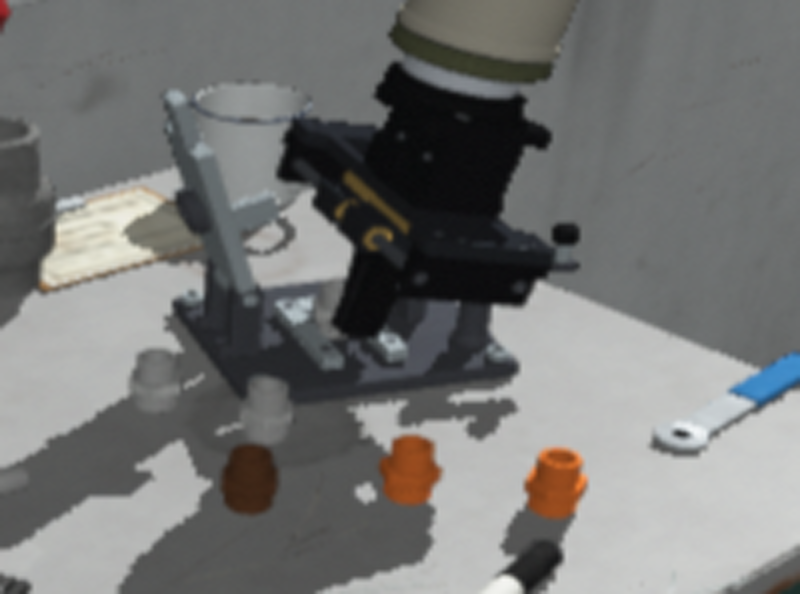

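>>> play_rows(moves=[[[0, 0.1, 0], [0, 0, 0], 0], [[0, 0.2, 0], [0, 0, 0], 0], [[0, 0.3, 0], [0, 0, 0], 0], [[0, 0.35, 0], [0, 0, 0], 0]])

```text
time: 6.18
ee_pos: [0.4966, -0.2, 0.0265]
eef_rot: [0.941, 0.313, 0.118, -0.039]
ft_force: [0.2, 1.0, 0.8]
width: 0.0007
```

>>> play_rows(moves=[[[0, 0.1, 0], [0, 0, 0], 0], [[0, 0.2, 0], [0, 0, 0], 0], [[0, 0.25, 0], [0, 0, 0], 0]])

```text
time: 6.55
ee_pos: [0.4981, -0.2021, 0.0265]
eef_rot: [0.941, 0.313, 0.118, -0.039]
ft_force: [-0.4, 0.9, 0.4]
width: 0.0006
```

```bash
python3 - <<'E'
from mv import *
where()
E
```

```text
t 6.55 jig [-28.4   0.2  26.5] rot(jig) [ 0.    0.25 -0.  ] F jig [-1.   0.2  0.4] w 0.0006
```

>>> play_rows(moves=[[[0, 0.1, 0], [0, 0, 0], 0], [[0, 0.2, 0], [0, 0, 0], 0], [[0, 0.2, 0], [0, 0, 0], 0]])

```text
time: 6.92
ee_pos: [0.4992, -0.2036, 0.0265]
eef_rot: [0.941, 0.313, 0.118, -0.039]
ft_force: [-0.6, 0.5, 0.7]
width: 0.0005
```

```bash
python3 - <<'E'
from mv import *
where()
s=camera('top'); cv2.imwrite('pics/t4.png',cv2.resize(s['frame'][130:300,210:410,::-1],None,fx=3.9,fy=3.5,interpolation=cv2.INTER_CUBIC))
s=camera('side'); cv2.imwrite('pics/s4.png',cv2.resize(s['frame'][150:230,260:360,::-1],None,fx=7,fy=7,interpolation=cv2.INTER_CUBIC))
E
```

```text
t 6.92 jig [-26.5   0.2  26.5] rot(jig) [ 0.    0.25 -0.  ] F jig [-0.8 -0.1  0.7] w 0.0005
```

View pics/s4.png

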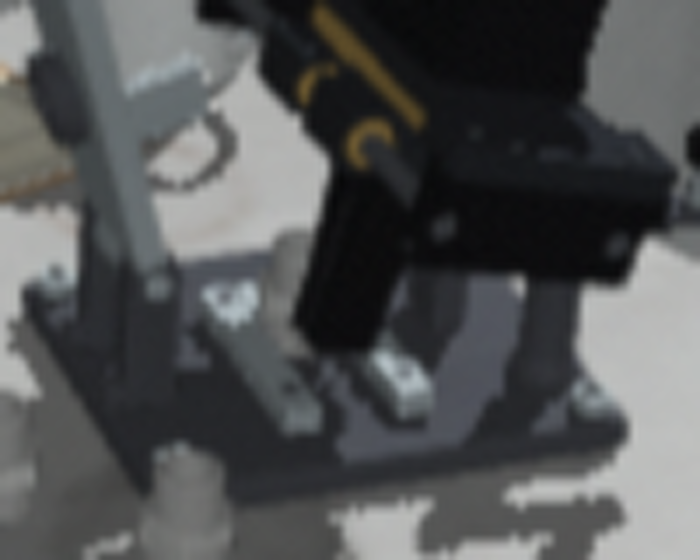

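>>> play_rows(moves=[[[0, 0.1, 0], [0, 0, 0], 0], [[0, 0.2, 0], [0, 0, 0], 0], [[0, 0.2, 0], [0, 0, 0], 0]])

```text
time: 7.4
ee_pos: [0.4997, -0.2038, 0.0262]
eef_rot: [0.941, 0.314, 0.118, -0.041]
ft_force: [-5.4, 5.4, 5.0]
width: 0.0006
```

>>> play_rows(moves=[[[0, 0.05, 0], [0, 0, 0], 0], [[0, 0.05, 0], [0, 0, 0], 0]])

```text
time: 7.65
ee_pos: [0.4998, -0.2038, 0.0261]
eef_rot: [0.941, 0.314, 0.118, -0.041]
ft_force: [-6.8, 6.8, 7.6]
width: 0.0002
```

>>> play_rows(moves=[[[0, -0.5, 0], [0, 0, 0], 0], [[0, -1.5, -0.5], [0, 0, 0], 0], [[0, -2.5, -3], [0, 0, 0], 0], [[0, -2.5, -8], [0, 0, 0], 0], [[0, -2.5, -13], [0, 0, 0], 0], [[0, -2.5, -18], [0, 0, 0], 0], [[0, -2.5, -23], [0, 0, 0], 0], [[0, -2.5, -23], [0, 0, 0], 0]])

```text
time: 8.65
ee_pos: [0.4411, -0.2213, 0.2529]
eef_rot: [0.941, 0.313, 0.122, -0.038]
ft_force: [0.3, 0.2, 0.3]
width: 0.0001
```

```bash
python3 - <<'E'
from mv import *
where()
p=shot('wrist','w5.png'); cv2.imwrite('pics/w5.png',cv2.resize(p['frame'][60:260,220:460,::-1],None,fx=3,fy=3,interpolation=cv2.INTER_CUBIC))
s=camera('top'); cv2.imwrite('pics/t5.png',cv2.resize(s['frame'][130:300,210:410,::-1],None,fx=3.9,fy=3.5,interpolation=cv2.INTER_CUBIC))
s=camera('side'); cv2.imwrite('pics/s5.png',cv2.resize(s['frame'][130:230,250:370,::-1],None,fx=6,fy=6,interpolation=cv2.INTER_CUBIC))
print(proj(s,J(q,(0,0,49))))
for n in ((-28,-52),(0,60)): pass
where()
E
```

```text
t 8.65 jig [-47.1 -56.9 252.9] rot(jig) [-0.004  0.256  0.001] F jig [0.  0.3 0.3] w 0.0001
[[303.34613683 184.00685016]]
t 8.8 jig [-49.5 -56.7 248.5] rot(jig) [ 0.001  0.25  -0.   ] F jig [ 0.  -0.2 -0.5] w 0.0005
```

View pics/w5.png

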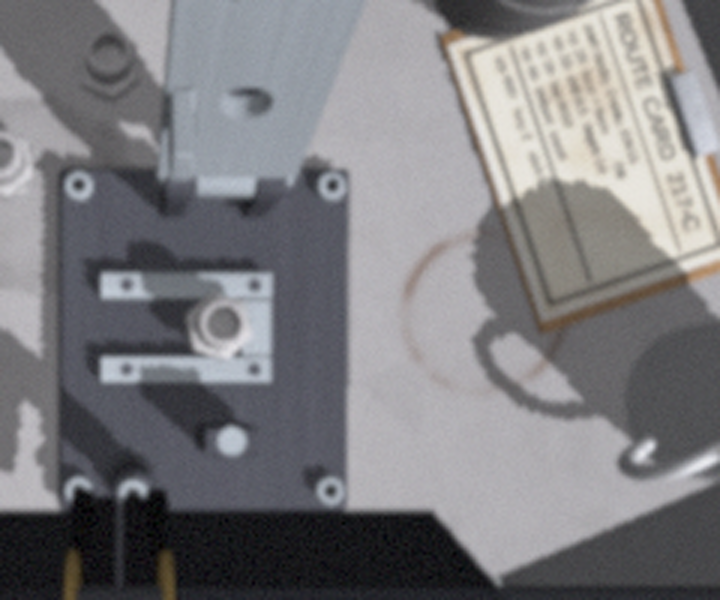

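View pics/s5.png

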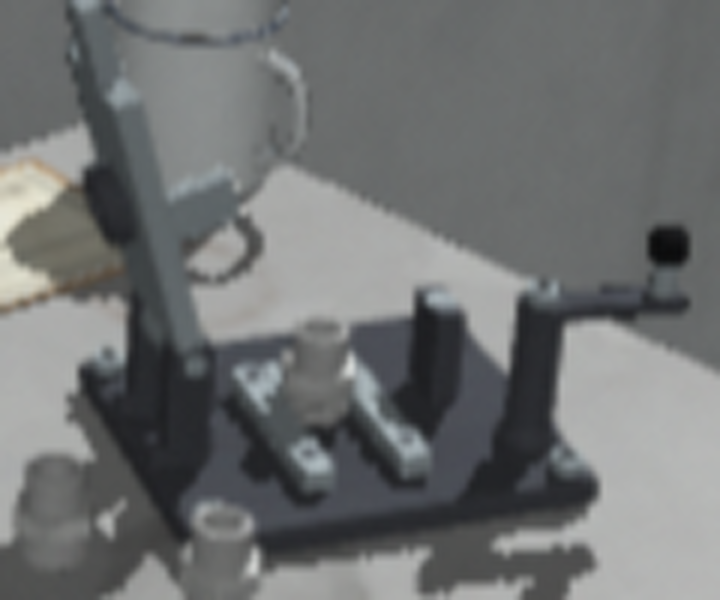

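```bash
python3 - <<'E'
from mv import *
where()
R=ori(a)
for w in [(-25,0,250),(0,60,250),(0,135,245),(0,135,160)]: print(rel(W(*w),R))
s=camera('side')
for th in (1.7,1.75,1.8,1.85,1.9,1.95):
    d=np.array([-np.cos(th),np.sin(th)]);n=np.array([np.sin(th),np.cos(th)])
    o=[]
    for off in (-5,5):
        y,z=np.array([60,57])+142*d+off*n
        o.append(np.round(proj(s,J(q,(-11,y,z)))[0],1))
    print(th,o)
cv2.imwrite('pics/s6.png',cv2.resize(s['frame'][120:190,240:310,::-1],None,fx=8,fy=8,interpolation=cv2.INTER_NEAREST))
E
```

```text
t 8.8 jig [-49.5 -56.7 248.5] rot(jig) [ 0.001  0.25  -0.   ] F jig [ 0.  -0.2 -0.5] w 0.0005
([5.53, 2.46, 1.26], [-0.001, -0.25, 0.0])
([11.34, 4.96, 2.74], [-0.001, -0.25, 0.0])
([18.48, 4.96, 5.08], [-0.001, -0.25, 0.0])
([16.38, 4.97, 13.31], [-0.001, -0.25, 0.0])
1.7 [array([276.7, 127.3]), array([272.1, 128.4])]
1.75 [array([273.4, 128. ]), array([268.8, 129.3])]
1.8 [array([270.1, 128.9]), array([265.6, 130.5])]
1.85 [array([266.9, 130. ]), array([262.3, 131.7])]
1.9 [array([263.7, 131.2]), array([259.2, 133.1])]
1.95 [array([260.5, 132.6]), array([256.1, 134.7])]
```

View pics/s6.png

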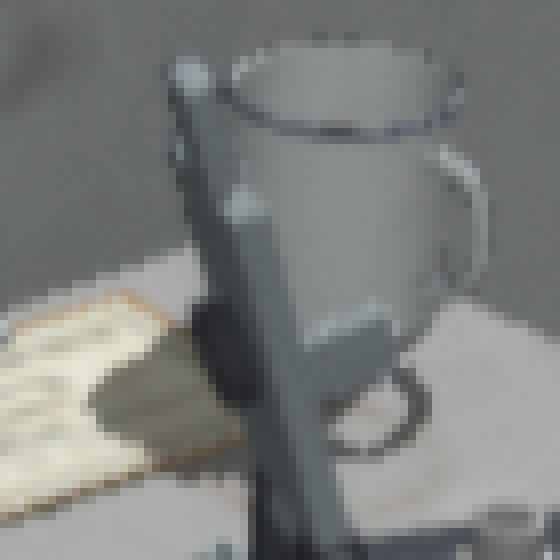

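>>> play_rows(moves=[[[2.8, 1.2, 0.6], [0, -0.12, 0], 0], [[5.5, 2.5, 1.2], [0, -0.25, 0], 0], [[8.4, 3.7, 2], [0, -0.25, 0], 0], [[11.3, 5, 2.7], [0, -0.25, 0], 0], [[15, 5, 3.8], [0, -0.25, 0], 0], [[18.5, 5, 5.1], [0, -0.25, 0], 0], [[18.5, 5, 5.1], [0, -0.25, 0], 0]])

```text
time: 9.72
ee_pos: [0.6249, -0.1416, 0.2425]
eef_rot: [0.948, 0.318, -0.002, -0.0]
ft_force: [0.1, 0.5, -0.9]
width: 0.0003
```

```bash
python3 - <<'E'
from mv import *
s=shot('side','s7.png')
where()
print(rel(W(0,135,160),ori(a)))
E
```

```text
t 9.78 jig [2.000e-01 1.358e+02 2.433e+02] rot(jig) [ 0.001 -0.004 -0.002] F jig [ 0.6 -0.6  0.6] w 0.0005
([-0.05, -0.01, 8.33], [-0.001, 0.004, 0.002])
```

View pics/s7.png

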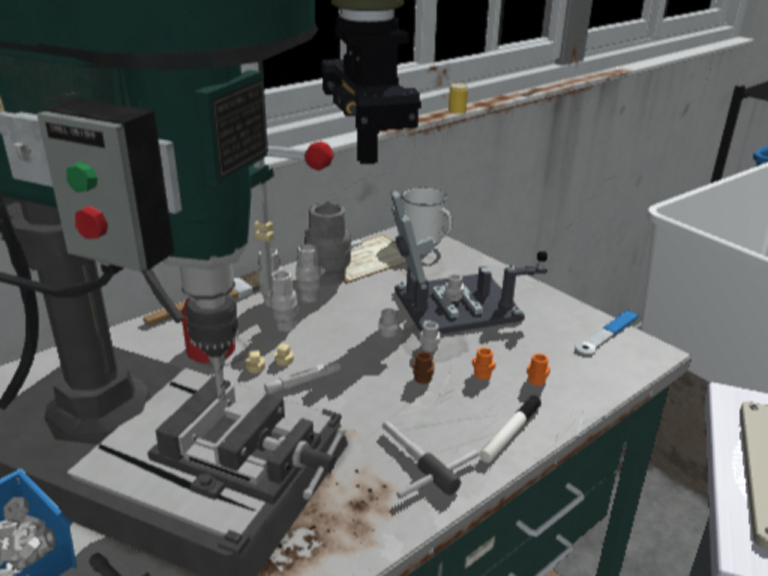

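>>> play_rows(moves=[[[0, 0, 2.8], [0, 0, 0], 0], [[0, 0, 5.6], [0, 0, 0], 0], [[0, 0, 8.2], [0, 0, 0], 0], [[-1, 0, 8.3], [0, 0, 0], 0], [[-2, 0, 8.3], [0, 0, 0], 0], [[-3, 0, 8.3], [0, 0, 0], 0], [[-4, 0, 8.3], [0, 0, 0], 0], [[-5, 0, 8.3], [0, 0, 0], 0]])

```text
time: 10.78
ee_pos: [0.5835, -0.1751, 0.1633]
eef_rot: [0.949, 0.316, 0.001, 0.0]
ft_force: [2.0, 1.6, 2.0]
width: 0.0006
```

```bash
python3 - <<'E'
from mv import *
s=shot('side','s8.png')
where()
R=ori(a)
for w in [(0,74.5,161),(0,46.2,159.5),(0,17,148),(0,-7.6,128.5),(0,-25.3,102.4),(0,-32.4,82.8),(0,-35.5,62)]: print(rel(W(*w),R))
E
```

```text
t 10.82 jig [  1.5  83.  163.1] rot(jig) [-0.     0.     0.001] F jig [-0.1  0.6  0.6] w 0.0006
([-0.85, -0.15, 0.21], [0.0, -0.0, -0.001])
([-3.68, -0.14, 0.36], [0.0, -0.0, -0.001])
([-6.6, -0.14, 1.51], [0.0, -0.0, -0.001])
([-9.06, -0.13, 3.46], [0.0, -0.0, -0.001])
([-10.83, -0.13, 6.07], [0.0, -0.0, -0.001])
([-11.55, -0.13, 8.03], [0.0, -0.0, -0.001])
([-11.86, -0.13, 10.11], [0.0, -0.0, -0.001])
```

View pics/s8.png

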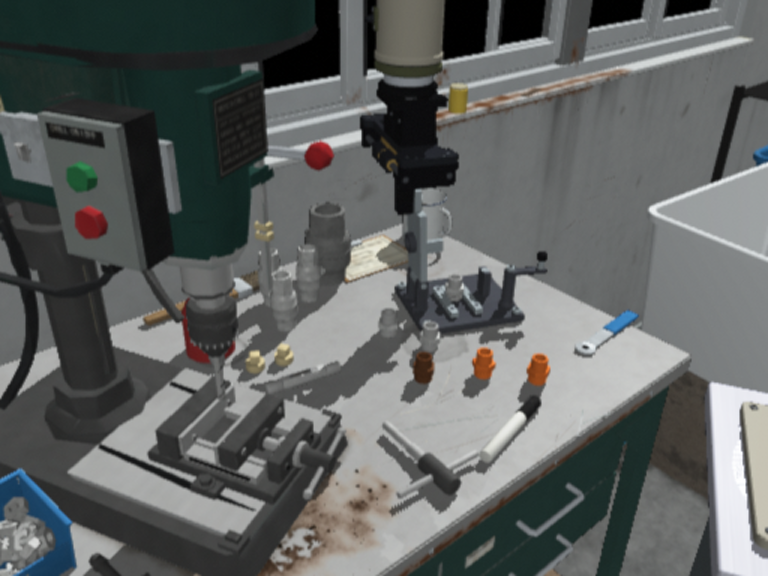

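>>> play_rows(moves=[[[-0.9, 0, 0.2], [0, 0, 0], 0], [[-2.3, 0, 0.2], [0, 0, 0], 0], [[-3.7, 0, 0.4], [0, 0, 0], 0], [[-5.2, 0, 0.9], [0, 0, 0], 0], [[-6.6, 0, 1.5], [0, 0, 0], 0], [[-7.9, 0, 2.4], [0, 0, 0], 0], [[-9.1, 0, 3.5], [0, 0, 0], 0], [[-10, 0, 4.7], [0, 0, 0], 0]])

```text
time: 11.82
ee_pos: [0.5028, -0.2354, 0.1149]
eef_rot: [0.949, 0.316, -0.0, 0.0]
ft_force: [0.3, 1.0, 1.9]
width: 0.0006
```

```bash
python3 - <<'E'
from mv import *
s=shot('side','s9.png')
where()
R=ori(a)
for w in [(0,-25.3,102.4),(0,-32.4,82.8),(0,-35.5,62)]: print(rel(W(*w),R))
E
```

```text
t 11.88 jig [  0.6 -17.5 113.4] rot(jig) [ 0.001 -0.002  0.001] F jig [-0.6 -0.9 -1.6] w 0.0007
([-0.77, -0.06, 1.11], [-0.001, 0.002, -0.001])
([-1.48, -0.05, 3.07], [-0.001, 0.002, -0.001])
([-1.79, -0.05, 5.15], [-0.001, 0.002, -0.001])
```

View pics/s9.png

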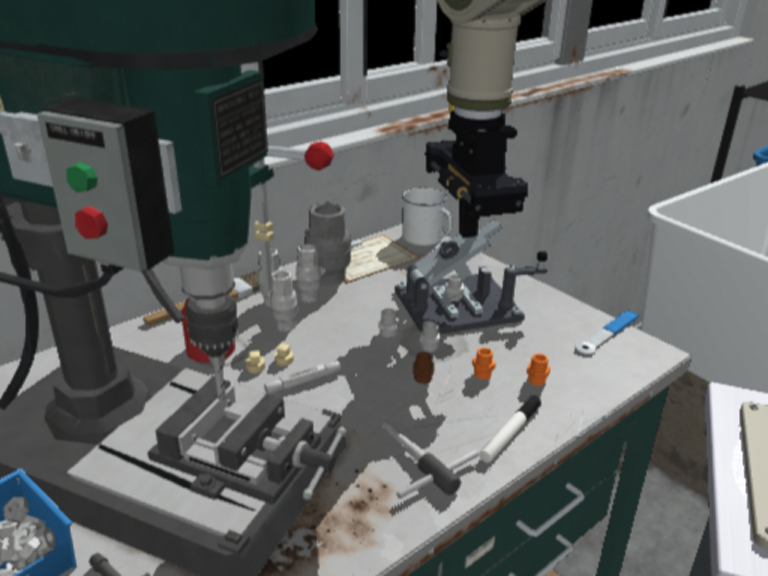

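>>> play_rows(moves=[[[-0.4, 0, 0.6], [0, 0, 0], 0], [[-0.8, 0, 1.2], [0, 0, 0], 0], [[-1.2, 0, 2.1], [0, 0, 0], 0], [[-1.5, 0, 3], [0, 0, 0], 0], [[-1.65, 0, 3.7], [0, 0, 0], 0], [[-1.7, 0, 4.3], [0, 0, 0], 0], [[-1.8, 0, 4.8], [0, 0, 0], 0], [[-1.8, 0, 5], [0, 0, 0], 0]])

```text
time: 12.88
ee_pos: [0.4891, -0.2456, 0.0654]
eef_rot: [0.949, 0.316, -0.0, -0.0]
ft_force: [0.0, -1.5, 1.5]
width: 0.0006
```

```bash
python3 - <<'E'
from mv import *
where()
E
```

```text
t 12.88 jig [  1.  -33.   65.4] rot(jig) [ 0. -0. -0.] F jig [ 1.2 -0.9  1.5] w 0.0006
```

>>> play_rows(moves=[[[0, 0, 0.2], [0, 0, 0], 0], [[0, 0, 0.3], [0, 0, 0], 0], [[0, 0, 0.4], [0, 0, 0], 0], [[0, 0, 0.4], [0, 0, 0], 0]])

```text
time: 13.38
ee_pos: [0.4893, -0.2455, 0.0623]
eef_rot: [0.949, 0.316, 0.0, -0.0]
ft_force: [-4.2, 0.8, 10.1]
width: 0.0004
```

>>> play_rows(moves=[[[0, 0, 0.1], [0, 0, 0], 0], [[0, 0, 0.1], [0, 0, 0], 0], [[0, 0, 0.1], [0, 0, 0], 0]])

```text
time: 13.75
ee_pos: [0.4894, -0.2455, 0.0622]
eef_rot: [0.949, 0.316, 0.0, -0.001]
ft_force: [-9.3, 4.2, 21.6]
width: 0.0001
```

>>> play_rows(moves=[[[0, 0, -1.5], [0, 0, 0], 0], [[0, 0, -5], [0, 0, 0], 0], [[0, 0, -9], [0, 0, 0], 0], [[0, 0, -9], [0, 0, 0], 0]])

```text
time: 14.25
ee_pos: [0.4909, -0.2462, 0.1537]
eef_rot: [0.949, 0.316, 0.002, 0.001]
ft_force: [0.0, 0.3, -0.9]
width: 0.0005
```

```bash
python3 - <<'E'
from mv import *
where()
p=camera('side'); cv2.imwrite('pics/s10.png',cv2.resize(p['frame'][130:230,250:370,::-1],None,fx=6,fy=6,interpolation=cv2.INTER_CUBIC))
o=p['frame'][:,:,::-1].copy()
s=camera('top'); cv2.imwrite('pics/t10.png',cv2.resize(s['frame'][130:300,210:410,::-1],None,fx=3.9,fy=3.5,interpolation=cv2.INTER_CUBIC))
for al in (1.5,1.6,1.7,1.8): print(al,proj(p,J(q,(-38+46*np.cos(al),-70-46*np.sin(al),90)))[0],proj(s,J(q,(-38+46*np.cos(al),-70-46*np.sin(al),96)))[0])
for th in (0,.05,.1):
  print(th,proj(p,J(q,(-11,60-142*np.cos(th)+5*np.sin(th),57+142*np.sin(th)+5*np.cos(th))))[0])
print([(r['at'],r['conf']) for r in recognise(s,'latch_pin')],[(r['at'],r['conf']) for r in recognise(p,'latch_pin')])
E
```

```text
t 14.25 jig [  2.6 -31.9 153.7] rot(jig) [-0.004  0.004 -0.   ] F jig [-0.2  0.2 -0.9] w 0.0005
1.5 [359.17047666 168.37514947] [340.06637888 268.16522255]
1.6 [360.19326808 169.29771437] [338.37050022 269.44434175]
1.7 [361.03249066 170.24991413] [336.55347234 270.54442542]
1.8 [361.67792253 171.22274905] [334.63355877 271.45425989]
0 [339.24292415 176.53639582]
0.05 [339.38966908 173.79301112]
0.1 [339.39274227 171.06284068]
[([209.6, 161.5], 0.61)] [([354.1, 181.2], 0.48), ([297.6, 198.3], 0.21)]
```

View pics/s10.png

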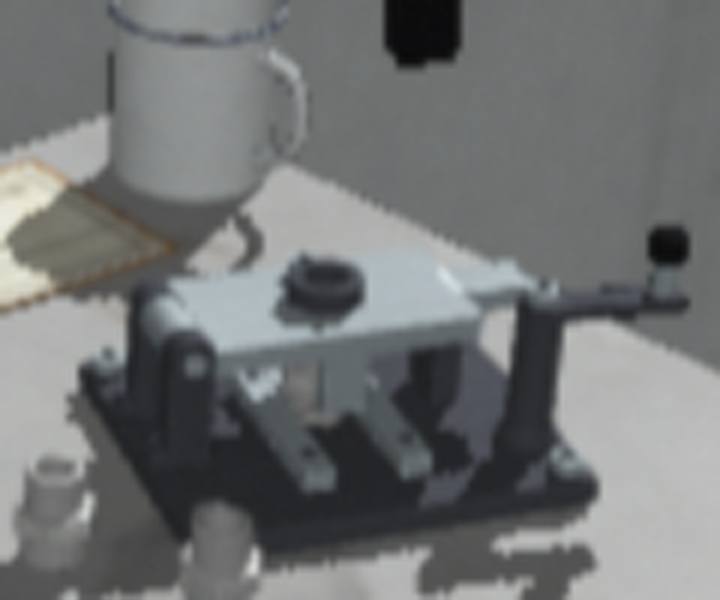

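View pics/t10.png

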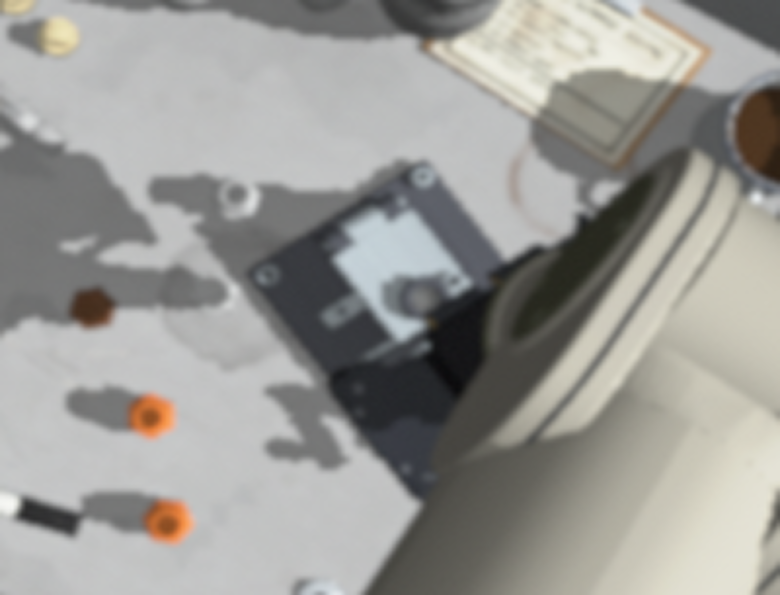

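```bash
python3 - <<'E'
from mv import *
where()
R=ori(a+np.pi/4)
print(rel(W(-69,-140,150),R),rel(W(-69,-140,81),R))
E
```

```text
t 14.45 jig [  0.5 -32.9 149.9] rot(jig) [ 0.001 -0.001 -0.   ] F jig [-0.  -0.2  0.3] w 0.0007
([-10.71, -6.95, 0.01], [-0.001, 0.0, -0.785]) ([-10.7, -6.95, 6.91], [-0.001, 0.0, -0.785])
```

>>> play_rows(moves=[[[-2.7, -1.8, 0], [0, 0, -0.16], 0], [[-5.4, -3.5, 0], [0, 0, -0.32], 0], [[-8, -5.2, 0], [0, 0, -0.48], 0], [[-10.7, -7, 0], [0, 0, -0.64], 0], [[-10.7, -7, 0], [0, 0, -0.785], 0], [[-10.7, -7, 3.5], [0, 0, -0.785], 0], [[-10.7, -7, 6.7], [0, 0, -0.785], 0], [[-10.7, -7, 6.7], [0, 0, -0.785], 0]])

```text
time: 15.45
ee_pos: [0.3595, -0.253, 0.0818]
eef_rot: [0.756, 0.655, -0.002, -0.002]
ft_force: [-0.2, 0.1, 1.1]
width: 0.0008
```

```bash
python3 - <<'E'
from mv import *
p=camera('side'); cv2.imwrite('pics/s11.png',cv2.resize(p['frame'][110:240,280:430,::-1],None,fx=5,fy=4.6,interpolation=cv2.INTER_CUBIC))
p=camera('wrist'); cv2.imwrite('pics/w11.png',cv2.resize(p['frame'][:,:,::-1],None,fx=1.5,fy=1.5))
where()
R=ori(a+np.pi/4)
d=20
for al in (1.7,1.5,1.3,1.1,.9,.7,.5,.35,.2,.1,0):
    k=np.array([-38+46*np.cos(al),-70-46*np.sin(al)])-d*.7071
    print(al,k,rel(W(k[0],k[1],82),R))
E
```

```text
t 15.55 jig [ -68.9 -140.2   84.1] rot(jig) [ 0.001 -0.001 -0.785] F jig [0.  0.1 0.6] w 0.0006
1.7 [ -58.06884674 -129.75858128] ([-0.03, 1.5, 0.21], [-0.001, 0.001, -0.001])
1.5 [ -48.88808872 -130.02676938] ([-0.69, 2.13, 0.21], [-0.001, 0.001, -0.001])
1.3 [ -39.83705388 -128.46567653] ([-1.22, 2.88, 0.21], [-0.001, 0.001, -0.001])
1.1 [ -31.27657841 -125.13753856] ([-1.59, 3.72, 0.21], [-0.001, 0.001, -0.001])
0.9 [ -23.54794146 -120.17503784] ([-1.79, 4.62, 0.21], [-0.001, 0.001, -0.001])
0.7 [ -16.95925938 -113.77601361] ([-1.8, 5.54, 0.2], [-0.001, 0.001, -0.001])
0.5 [ -11.77320215 -106.19557478] ([-1.63, 6.44, 0.2], [-0.001, 0.001, -0.001])
0.35 [ -8.93085521 -99.91529914] ([-1.39, 7.09, 0.2], [-0.001, 0.001, -0.001])
0.2 [ -7.05893742 -93.28078922] ([-1.05, 7.69, 0.2], [-0.001, 0.001, -0.001])
0.1 [ -6.3718084  -88.73433717] ([-0.78, 8.06, 0.2], [-0.001, 0.001, -0.001])
0 [ -6.142 -84.142] ([-0.47, 8.4, 0.2], [-0.001, 0.001, -0.001])
```

View pics/s11.png

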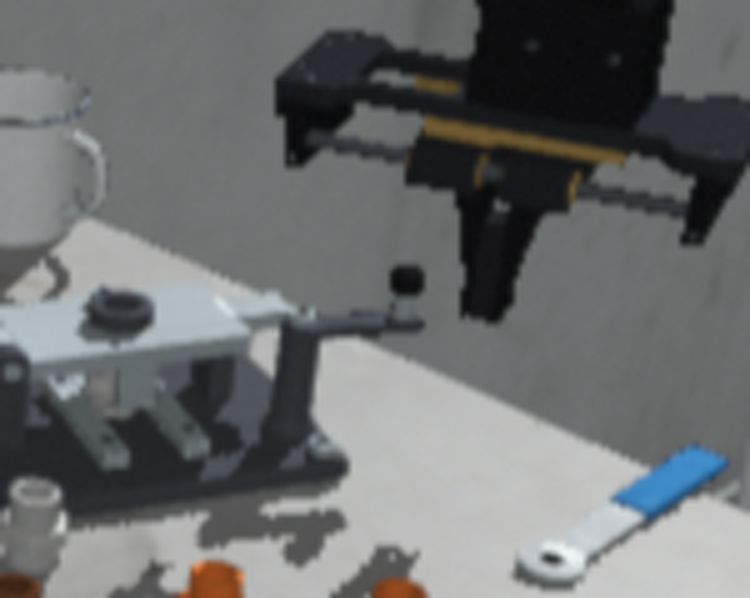

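View pics/w11.png

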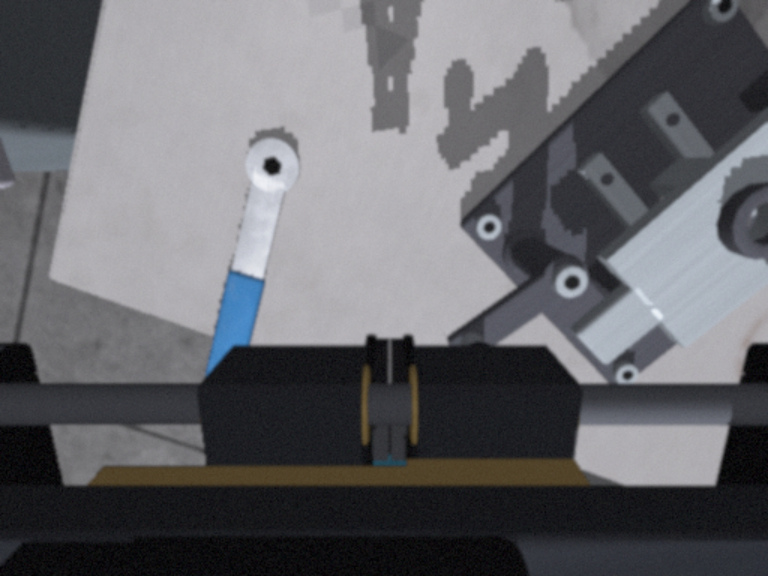

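>>> play_rows(moves=[[[0, 0.8, 0.2], [0, 0, 0], 0], [[0, 1.5, 0.2], [0, 0, 0], 0], [[-0.7, 2.1, 0.2], [0, 0, 0], 0], [[-1.2, 2.9, 0.2], [0, 0, 0], 0], [[-1.6, 3.7, 0.2], [0, 0, 0], 0], [[-1.8, 4.6, 0.2], [0, 0, 0], 0], [[-1.8, 5.5, 0.2], [0, 0, 0], 0], [[-1.65, 6.4, 0.2], [0, 0, 0], 0]])

```text
time: 16.55
ee_pos: [0.4228, -0.2797, 0.0816]
eef_rot: [0.756, 0.654, -0.0, -0.0]
ft_force: [-3.1, -1.9, 1.0]
width: 0.0003
```

```bash
python3 - <<'E'
from mv import *
p=camera('side'); cv2.imwrite('pics/s12.png',cv2.resize(p['frame'][110:240,280:430,::-1],None,fx=5,fy=4.6,interpolation=cv2.INTER_CUBIC))
where()
R=ori(a+np.pi/4)
d=20
for al in (.5,.35,.2,.1,0):
    k=np.array([-38+46*np.cos(al),-70-46*np.sin(al)])-d*.7071
    print(al,k,rel(W(k[0],k[1],82),R))
E
```

```text
t 16.6 jig [ -11.  -105.1   81.7] rot(jig) [-0.    -0.    -0.786] F jig [-0.9 -1.4  0.6] w 0.0006
0.5 [ -11.77320215 -106.19557478] ([-0.02, -0.14, -0.03], [0.0, 0.001, 0.0])
0.35 [ -8.93085521 -99.91529914] ([0.22, 0.51, -0.03], [0.0, 0.001, 0.0])
0.2 [ -7.05893742 -93.28078922] ([0.56, 1.11, -0.03], [0.0, 0.001, 0.0])
0.1 [ -6.3718084  -88.73433717] ([0.83, 1.48, -0.03], [0.0, 0.001, 0.0])
0 [ -6.142 -84.142] ([1.14, 1.82, -0.03], [0.0, 0.001, 0.0])
```

View pics/s12.png

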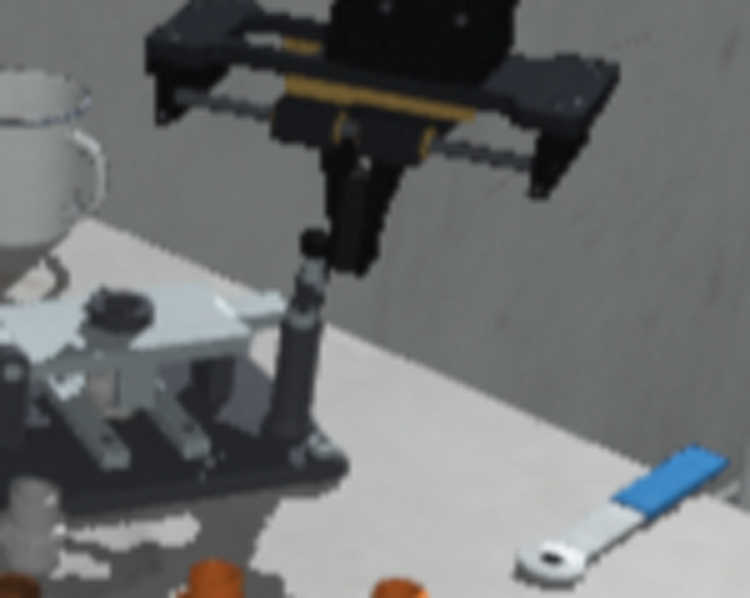

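>>> play_rows(moves=[[[0.1, 0.3, 0], [0, 0, 0], 0], [[0.25, 0.6, 0], [0, 0, 0], 0], [[0.4, 0.9, 0], [0, 0, 0], 0], [[0.6, 1.2, 0], [0, 0, 0], 0], [[0.8, 1.5, 0], [0, 0, 0], 0], [[1, 1.7, 0], [0, 0, 0], 0], [[1.1, 1.8, 0], [0, 0, 0], 0]])

```text
time: 17.48
ee_pos: [0.4422, -0.2705, 0.0817]
eef_rot: [0.756, 0.655, 0.0, -0.0]
ft_force: [-2.5, -0.5, 0.2]
width: 0.0007
```

```bash
python3 - <<'E'
from mv import *
p=camera('side'); cv2.imwrite('pics/s13.png',cv2.resize(p['frame'][110:240,280:430,::-1],None,fx=5,fy=4.6,interpolation=cv2.INTER_CUBIC))
where()
for al in (.3,.2,.1,0): print(al,(proj(p,J(q,(-38+46*np.cos(al),-70-46*np.sin(al),90)))[0]-[280,110])*[5,4.6])
E
```

```text
t 17.52 jig [ -7.1 -85.4  81.7] rot(jig) [ 0.     0.    -0.786] F jig [-0.3 -2.5 -0.1] w 0.0002
0.3 [289.31066775 239.77955853]
0.2 [279.25052444 239.85460573]
0.1 [269.42858877 240.34970707]
0 [259.93297746 241.2611629 ]
```

View pics/s13.png

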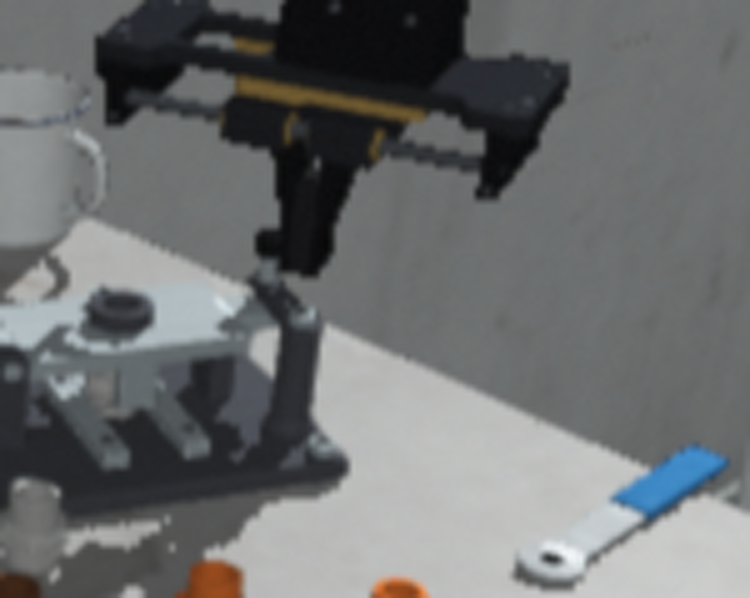

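>>> play_rows(moves=[[[0.14, 0.14, 0], [0, 0, 0], 0], [[0.28, 0.28, 0], [0, 0, 0], 0], [[0.4, 0.4, 0], [0, 0, 0], 0], [[0.4, 0.4, 0], [0, 0, 0], 0]])

```text
time: 18.02
ee_pos: [0.4463, -0.2673, 0.0816]
eef_rot: [0.756, 0.655, -0.0, -0.0]
ft_force: [-4.1, -0.7, 1.6]
width: 0.0002
```

```bash
python3 - <<'E'
from mv import *
where()
E
```

```text
t 18.02 jig [ -7.2 -80.3  81.6] rot(jig) [ 0.001 -0.    -0.785] F jig [-1.9 -3.7  1.6] w 0.0002
```

>>> play_rows(moves=[[[0.1, 0.1, 0], [0, 0, 0], 0], [[0.2, 0.2, 0], [0, 0, 0], 0], [[0.2, 0.2, 0], [0, 0, 0], 0]])

```text
time: 18.4
ee_pos: [0.4469, -0.2666, 0.0814]
eef_rot: [0.756, 0.654, -0.001, -0.001]
ft_force: [-10.3, -4.3, 2.7]
width: 0.0004
```

```bash
python3 - <<'E'
from mv import *
p=camera('side'); cv2.imwrite('pics/s14.png',cv2.resize(p['frame'][110:240,280:430,::-1],None,fx=5,fy=4.6,interpolation=cv2.INTER_CUBIC))
where()
E
```

```text
t 18.45 jig [ -7.5 -79.4  81.4] rot(jig) [ 0.003 -0.002 -0.784] F jig [ -3.8 -11.1   2.3] w 0.0008
```

View pics/s14.png

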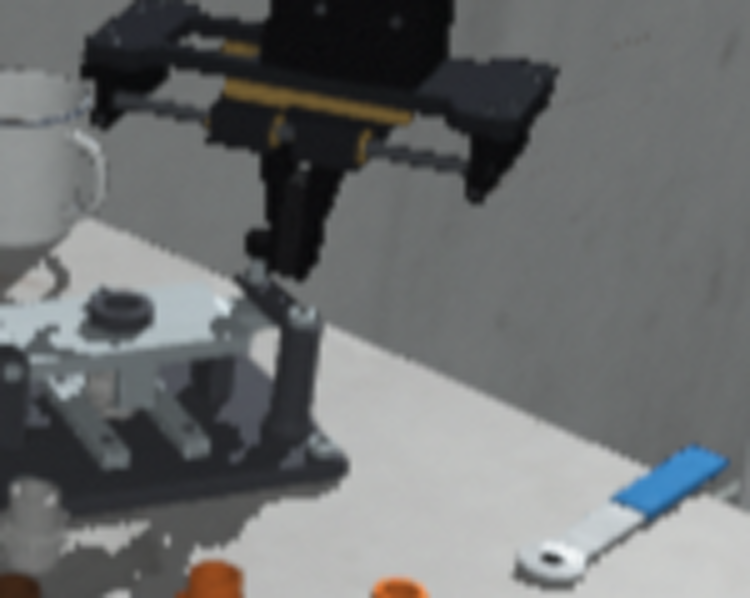

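>>> play_rows(moves=[[[-0.5, -0.8, 0], [0, 0, 0], 0], [[-1.2, -2, 0], [0, 0, 0], 0], [[-2, -4, 0], [0, 0, 0], 0], [[-2, -4, -4], [0, 0, 0], 0], [[-2, -4, -9], [0, 0, 0], 0], [[-2, -5, -14], [0, 0, 0], 0], [[-2, -5, -14], [0, 0, 0], 0], [[-2, -5, -14], [0, 0, 0], 0]])

```text
time: 19.45
ee_pos: [0.3964, -0.2779, 0.2213]
eef_rot: [0.756, 0.655, 0.001, -0.0]
ft_force: [0.6, 1.0, -0.7]
width: 0.0003
```

```bash
python3 - <<'E'
from mv import *
p=camera('side'); cv2.imwrite('pics/s15.png',cv2.resize(p['frame'][130:250,240:390,::-1],None,fx=5,fy=5,interpolation=cv2.INTER_CUBIC))
p=camera('top'); cv2.imwrite('pics/t15.png',cv2.resize(p['frame'][130:300,210:410,::-1],None,fx=3.9,fy=3.5,interpolation=cv2.INTER_CUBIC))
p=camera('wrist'); cv2.imwrite('pics/w15.png',cv2.resize(p['frame'][:,:,::-1],None,fx=1.5,fy=1.5))
where()
E
```

```text
t 19.6 jig [ -28.8 -127.   220.7] rot(jig) [ 0.002 -0.001 -0.785] F jig [ 0.2 -0.5 -0.5] w 0.0006
```

View pics/s15.png

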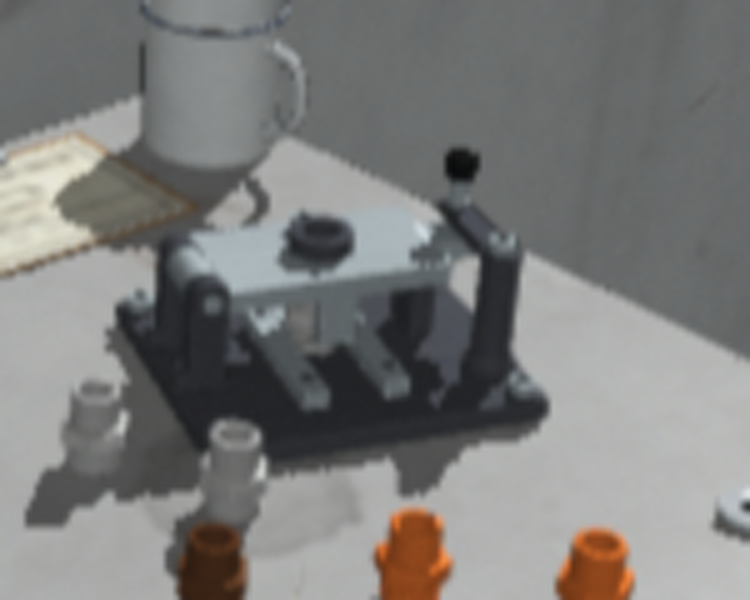

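View pics/w15.png

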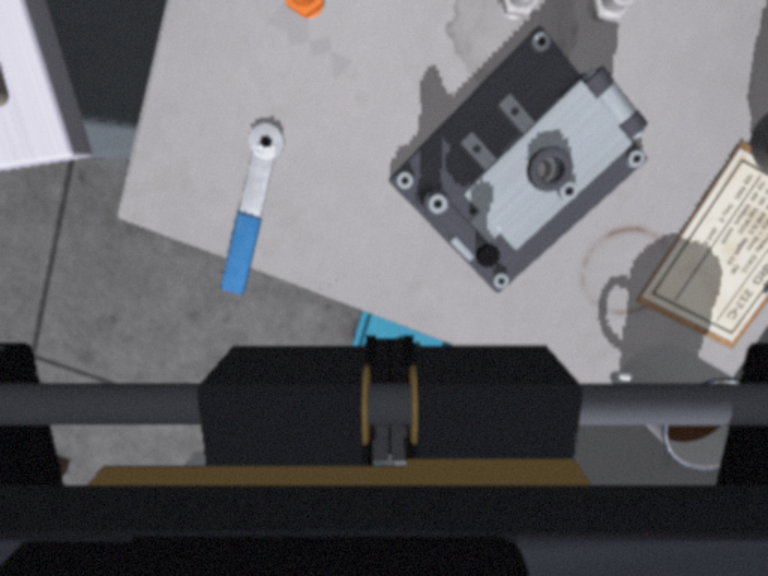

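```bash
python3 - <<'E'
from mv import *
p=camera('wrist');s=camera('side')
print('screw',proj(p,J(q,(-38,-70,77)))*1.5)
for al in (0,.05,.1,.15,.2):
    v=(-38+46*np.cos(al),-70-46*np.sin(al)); print(al,proj(p,J(q,(*v,96)))[0]*1.5,(proj(s,J(q,(*v,90)))[0]-[240,130])*5)
where()
E
```

```text
screw [[441.24564139 205.25961613]]
0 [492.95472524 258.58598531] [459.93297746 162.24039446]
0.05 [490.23964771 260.97676118] [464.63456369 161.68885972]
0.1 [487.42202141 263.23226988] [469.42858877 161.2496816 ]
0.15 [484.50862645 265.34799722] [474.30422871 160.92369942]
0.2 [481.50637837 267.31974813] [479.25052444 160.71152797]
t 19.7 jig [ -28.6 -127.   220.9] rot(jig) [ 0.002 -0.001 -0.785] F jig [ 0.5 -0.2 -0.3] w 0.0003
```

```bash
python3 - <<'E'
from bench import *
print(close_job())
E
```

```text
the job is handed in; nothing more can be done
None
```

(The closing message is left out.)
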